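# Set up the shop counter scale and check it with a test weight

### The job

Get the counter scale ready: take the small carton off its platform and put it in the open stock bin, then seat the weighing tray flat and fully home on the platform's two pegs (either way round). With the tray let go and still empty, turn the zero knob until its pointer lines up with the rib on the console, then set the knobbed steel test weight gently upright on the tray's floor. Leave the jar, the tape roll and the wrench where they are.

Things in the scene. Friction and masses are not known exactly. Their poses are not given: they have to be found in the camera images.
- platform (a point): Counter scale (fixed): centre of the top of its steel platform, 158 x 198 mm (x, y), 70 mm above the counter; x away from the knob, z up. Two pegs, 10 mm thick, 18 mm tall, top 6 mm tapered to 4 mm, at (x, y) = (45, 70) and (-45, -70) mm. A console 110 mm wide, 50 mm tall reaches to x = -210 mm, with the zero knob at x = -150 mm and the rib at x = -101 mm, y = 0.
- zero_knob (a joint): Angle of the zero knob (rad) about its upright axis: 0 when its pointer nose points in the platform's +x, straight at the raised rib on the console; positive is anticlockwise from above. Starts 0.6 to 1.3; stops at -0.7 and 1.7; turns stiffly (0.05 N m) and stays where it is left.
- knob_grip (a point): Zero knob: point on its axis, 74 mm above the counter, near half-way up its grip bar. The bar is 44 mm long, 14 mm wide, 28 mm tall (58 to 86 mm above the counter), on a disc 52 mm across; x points along the bar to its narrow pointer nose, which reaches 35 mm from the axis; z up.
- tray_bar (a point): Loose weighing tray, about 0.45 kg, flat on the counter at first: middle of its carrying bar, round, 14 mm thick, 184 mm long, along the tray's y, 55 mm above the tray's underside (so 55 mm above the platform when seated); z up. It fits the pegs with its y along the platform's y, either way round. Straps 26 mm wide, 65 mm high hold the bar's ends.
- carton_center (a point): Loose small cardboard carton, 62 x 44 x 50 mm (x, y, z), 0.18 kg, rigid; the point is its centre. It starts standing on the scale's platform between the pegs.
- bin_in (a point): Open-topped stock bin, fixed to the counter, 150 x 200 x 70 mm outside (x, y, z), walls 4 mm thick: the point is the centre of its inner floor, 4 mm above the counter; z up. Its place may be swapped with the tray's.
- weight_center (a point): Loose steel test weight, 0.5 kg: the point is on its axis half-way up, 30 mm above its underside; z up. A cylinder 44 mm across and 40 mm tall, above it a neck 18 mm across and a head 26 mm across from 51 to 60 mm height. Its place may be swapped with the jar's.
- tray: The same tray, origin at the centre of its underside, axes as tray_bar. 150 x 190 mm (x, y), floor 8 mm thick, walls 3 mm thick, 31 mm high over all. Two 14 mm through holes in the floor at (x, y) = (45, 70) and (-45, -70) mm go over the scale's pegs, which then stand 10 mm out of the floor.
- weight: The same test weight as weight_center, its origin at the centre of its underside.
- jar: Bystander: closed jar with a lid, 46 mm across and 70 mm tall; origin at the centre of its underside.
- tape: Bystander: roll of tape lying flat beyond the scale, 80 mm across, 24 mm tall, with a 52 mm hole; origin at the centre of its underside.
- wrench: Bystander: wrench 140 mm long lying on the counter beyond the scale; origin near its middle, on the counter.
Mind the look-alikes: they are no part of the job. What is meant by the tray is not brown, and is the larger of those in its own colour. What is shaped like the part that bears carton_center but orange or red is not meant.

How it is judged (in metres and radians):
On the way, in this order (a step that is already met when the one before it is completed fails the run):
1. the carton lies in the stock bin (x of carton_center in the frame of bin_in between -0.073 and 0.073 m and y of carton_center in the frame of bin_in between -0.098 and 0.098 m and z of carton_center in the frame of bin_in between 0 and 0.045 m), for 0.2 s.
2. the empty tray is seated on both pegs, flat on the platform, and let go (horizontal distance between tray_bar and platform below 0.006 m and z of tray_bar in the frame of platform between 0.05 and 0.058 m and angle between the y axis of tray_bar and the y axis of platform, either way round below 0.06 rad and angle between tray_bar's own z axis and vertical below 0.04 rad and contact force between the fingers and tray below 0.2 N), for 0.2 s.
3. with the tray seated and empty, the knob's pointer is at the rib (value of joint zero_knob between -0.12 and 0.12 rad and horizontal distance between tray_bar and platform below 0.006 m and z of tray_bar in the frame of platform between 0.05 and 0.058 m and angle between the y axis of tray_bar and the y axis of platform, either way round below 0.06 rad and angle between tray_bar's own z axis and vertical below 0.04 rad and distance between weight_center and tray_bar above 0.12 m), for 0.2 s.
4. the test weight stands in the seated tray (x of weight_center in the frame of tray_bar between -0.07 and 0.07 m and y of weight_center in the frame of tray_bar between -0.09 and 0.09 m and z of weight_center in the frame of tray_bar between -0.022 and -0.012 m and angle between weight_center's own z axis and vertical below 0.1 rad and horizontal distance between tray_bar and platform below 0.006 m and z of tray_bar in the frame of platform between 0.05 and 0.058 m and angle between the y axis of tray_bar and the y axis of platform, either way round below 0.06 rad and angle between tray_bar's own z axis and vertical below 0.04 rad), for 0.2 s.
At the end, for the whole second after the job is handed in: Carton in the bin, its centre at most 45 mm above the floor; tray level over both pegs (centre within 6 mm, bar 50 to 58 mm above the platform, within 0.06 rad of it, tilt under 0.04); knob within 0.12 rad of the rib; weight upright (0.1 rad) on the tray floor (all of step 1 and all of step 4 and value of joint zero_knob between -0.12 and 0.12 rad); the robot touches nothing.
It fails at once if the jar was moved more than 30 mm (distance of jar from where it was at the start of the episode above 0.03 m).
It fails at once if the tape was moved more than 30 mm (distance of tape from where it was at the start of the episode above 0.03 m).
It fails at once if the wrench was moved more than 30 mm (distance of wrench from where it was at the start of the episode above 0.03 m).
It fails at once if the weight was let fall onto the tray (from over about 15 mm) (horizontal distance between weight_center and tray_bar below 0.1 m and contact force between the fingers and weight below 0.2 N and linear speed of weight above 0.55 m/s).
It also fails if it takes over 72 s, if anything falls off the work surface, if the arm or the gripper's body presses on something with over 40 N, if the wrist force passes 120 N, or if a joint passes its speed limit or range.

### The arm

A 6-joint arm with a two-finger parallel gripper is mounted at the origin on the work surface. World frame = base frame: x ahead of the robot, y to its left, z up, the work surface at z = 0. Lengths are in mm, angles in degrees, forces in N, time in s.
With the tool pointing down it reaches from about 300 to 850 mm from the base axis. Payload 4.2 kg.
Tool frame: the origin (TCP) lies on the centre line of the jaws, within the pads' length; the fingertips stand 14 mm ahead of it and the grasp point (between the pads) lies 5 mm behind it (env.finger_overhang is the z of the fingertips in the tool frame, in mm); z points along the fingers, y is the line along which they close (so a half turn about z gives the same grasp; the last joint's range is limited). The gripper opens to 91 mm and grips with 3 to 60 N. Pads are 32 mm wide; open, the fingers measure 118 mm over their backs; the gripper's body (76 mm by 178 mm) begins 60 mm behind the grasp point.
Start: joints at [72.594, 18.312, 89.639, -0, 72.044, -1.146], TCP at [161.005, 552.014, 227.976] pointing down, gripper open.
Joint ranges: [-177.97, 177.97], [-48.28, 115.42], [12.27, 149.76], [-77.06, 257.06], [2.81, 150.46], [-146.56, 146.56]. Speed limits (degrees/s): [147.25, 147.25, 180, 180, 180, 180].

### API

Orientations are given as [roll, pitch, yaw] about the fixed x, y, z axes, in that order (R = Rz(yaw) Ry(pitch) Rx(roll)).
In Python, from workcell import sensors, viewer, env gives the robot as it stands. The module is installed in compiled form; this text tells all that it offers.
- The arm moves only by the tool step_arm, never from a script. Its argument "plan" is one flat list of numbers, 6 for each row, row after row: the shift along the tool's x, y, z in cm, then the turn, a rotation vector about the tool's x, y, z in rad. In form: [x, y, z, wx, wy, wz, x, y, z, wx, wy, wz, ...]. A call has 1 to 5 rows; each row shifts and turns the commanded pose from where the row before left it, along the tool's axes as they then stand; what a row does not reach is not made up. A row lasts 1/12 s, in which the tool goes at most 41.7 mm and 7.16 degrees, less where a joint would pass 70% of its speed; a pose out of reach is approached as far as the arm can. A call is refused whole if a number of a shift passes 4.17 or a number of a turn 0.125, either way. A call with a gripper value outside its range is refused whole. "hand" is the finger opening in cm, from 0 to 9.12, set as the call begins (left out, the last holds). The fingers move at their own pace and stop on an object; "newtons" is the grip in N (left out, the last holds). Time passes only in rows, so rows that do not move let the fingers close. It gives the time, the measured TCP pose, the force, the opening and the grip force at its end, in the units of the state.
- sensors.state(): the state, without advancing time (a new reading comes with each control period).
- viewer.grab_frame(name): name is "scene" or "top" or "wrist"; returns a dict with "img" (384x512x3 uint8, red, green, blue), "fx", "fy", "cx", "cy" (pixels), "position" and "attitude" of the camera in the world. Camera axes: x right, y down, z forward; pixel columns grow to the right and rows downward; lengths in mm; the calibration is good to about 2 mm. A picture is of the moment at which its call begins. There is no depth.
- env.job_done(): hands the job in; it is judged then, once.
Trained networks look in a picture, given as the dict that the camera call returned (one of the last four; its "shot" number tells which), for a name from the list of things; names that differ only in an ending like _2 or _b are one class to them, and where a whole thing is asked for, a point or a joint stands for the part that bears it (a point fixed in the world has none). Each returns a list of dicts, best first, with "score" (0 to 1); they miss things now and then, are a little off and sometimes report something else, mostly with a low value. They report only what shows in the picture. A call takes as long as a camera call. They do not tell look-alikes from the thing itself.
- viewer.boxes_of(name, picture): "location" ([column, row] in pixels, amid what is visible of it).
- viewer.pinpoint(name, picture): "location" ([column, row] in pixels: a listed point, or the origin of a listed thing).
The state is a dict: "time_s": time; "qpos": joint angles; "qvel": joint speeds; "effort": joint torques, N m; "ee_pos": TCP position; "ee_rot": TCP orientation; "force": force on the tool from outside, world axes, zero at the start; "torque": the same for the moment, N m; "gripper_width": finger opening in mm; "gripper_force": force on a finger pad.
Only numpy, scipy, OpenCV 4.12 (cv2) and the standard library are available. Lean on these libraries where they do the work, as an engineer would, in place of code of your own. Each camera call takes 0.05 s, during which the arm holds its last target. There are 200 camera calls.

## Working session

There is one attempt and no reset: what is moved stays moved. The work goes in short steps, Python scripts to look and compute and a tool call to move; the robot and the scene stay as the last step left them, time stands still between calls to the robot, and variables do not carry over. Pictures are saved under pics/ and viewed, at most 10 in all, crops included, and the job is handed in when it is done.

Besides the shell and the picture viewer there is one more tool, called in YAML: its name, and indented under it one key for each argument. step_arm: Moves the arm, as the interface text tells. Its arguments: {"type":"object","properties":{"plan":{"type":"array","items":{"type":"number"}},"hand":{"type":"number"},"newtons":{"type":"number"}},"required":["plan"]}

```bash
mkdir -p pics; cat > h.py <<'E'
import numpy as np, cv2
from scipy.spatial.transform import Rotation as R
from workcell import sensors, viewer, env
NAMES=["platform","zero_knob","knob_grip","tray_bar","carton_center","bin_in","weight_center","tray","weight","jar","tape","wrench"]
def rotm(a):
    a=np.array(a,float)
    if a.shape==(3,3): return a
    if a.size==4: return R.from_quat(a).as_matrix()
    return R.from_euler('xyz',a,degrees=True).as_matrix()
def ray(f,px):
    d=np.array([(px[0]-f["cx"])/f["fx"],(px[1]-f["cy"])/f["fy"],1.])
    d=rotm(f["attitude"])@d
    return np.array(f["position"],float),d/np.linalg.norm(d)
def atz(f,px,z):
    o,d=ray(f,px); return o+d*(z-o[2])/d[2]
def tri(obs):
    A=np.zeros((3,3));b=np.zeros(3);L=[]
    for f,px in obs:
        o,d=ray(f,px);P=np.eye(3)-np.outer(d,d);A+=P;b+=P@o;L.append((o,P))
    x=np.linalg.solve(A,b)
    return x,max(np.linalg.norm(P@(x-o)) for o,P in L)
def proj(f,p):
    c=rotm(f["attitude"]).T@(np.array(p)-f["position"]); return [f["fx"]*c[0]/c[2]+f["cx"],f["fy"]*c[1]/c[2]+f["cy"]]
def save(f,n): cv2.imwrite(f"pics/{n}.png",f["img"][:,:,::-1])
E
cat > a.py <<'E'
from h import *
fs={n:viewer.grab_frame(n) for n in("top","scene","wrist")}
for n,f in fs.items():
    save(f,n+"0"); print(n,np.round(f["position"]),f["attitude"],f["fx"])
for k in NAMES:
    for n,f in fs.items():
        print(k,n,[(np.round(d["location"]).tolist(),round(d["score"],2)) for d in viewer.pinpoint(k,f)[:4]])
cv2.imwrite("pics/ts.png",np.vstack([cv2.resize(np.hstack([fs["top"]["img"],fs["scene"]["img"]]),(800,300))])[:,:,::-1])
E
python3 a.py
```

```text
top [ 358. -137. 1552.] [-171.07734575   -0.62423552  -88.77981737] 420.64113317685946
scene [1294. -345. 1250.] [-146.91117287    0.33359088   71.96631881] 456.6988915016414
wrist [ 89. 573. 384.] [1.64576829e+02 1.15885498e-01 7.37380356e+01] 313.3352960392523
platform top [([226.0, 186.0], 0.68)]
platform scene [([268.0, 167.0], 0.55)]
platform wrist []Traceback (most recent call last):
  File "a.py", line 7, in <module>
    print(k,n,[(np.round(d["location"]).tolist(),round(d["score"],2)) for d in viewer.pinpoint(k,f)[:4]])
                                                                               ~~~~~~~~~~~~~~~^^^^^
ValueError: it knows: bin_in, carton_center, jar, knob_grip, platform, tape, tray, tray_bar, weight, weight_center, wrench
```

View pics/top0.png

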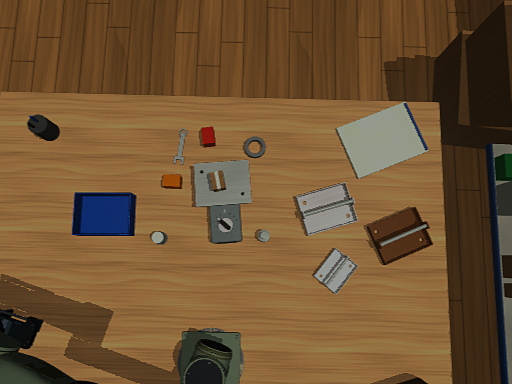

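View pics/scene0.png

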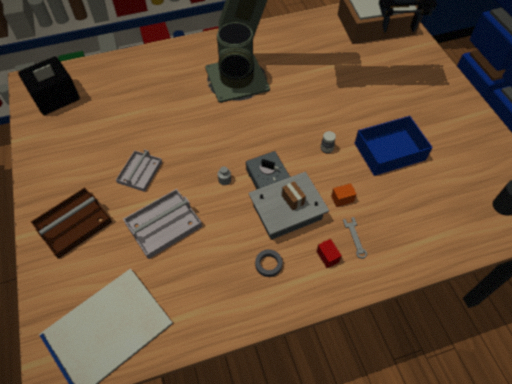

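The pictures show the scale at top (222,185) with the carton on it. The larger white tray is at (325,208) and the blue bin at (105,214). The jar looks like (158,237) and the weight like (262,236). The decoys are the brown tray, the small white tray, and the red and orange cartons.

```bash
sed -i 's/"zero_knob",//' h.py
cat > a.py <<'E'
from h import *
import sys
fs={n:viewer.grab_frame(n) for n in("top","scene")}
for k in NAMES:
    D={n:[d for d in viewer.pinpoint(k,f) if d["score"]>.15][:4] for n,f in fs.items()}
    print(k,{n:[(np.round(d["location"]).tolist(),round(d["score"],2)) for d in v] for n,v in D.items()})
    for a in D["top"]:
        for b in D["scene"]:
            x,e=tri([(fs["top"],a["location"]),(fs["scene"],b["location"])])
            if e<10: print("    ",np.round(x,1),round(e,1))
f=fs["top"];c=f["img"][150:280,150:370]; 
cv2.imwrite("pics/c.png",cv2.resize(c,None,fx=3.6,fy=3.6,interpolation=cv2.INTER_CUBIC)[:,:,::-1])
E
python3 a.py
```

```text
platform {'top': [([222.0, 184.0], 0.63)], 'scene': [([288.0, 200.0], 0.8)]}
     [622.8 -25.2  67.3] 0.3
knob_grip {'top': [([228.0, 223.0], 0.48)], 'scene': [([265.0, 167.0], 0.46)]}
     [483.5 -51.1  67.1] 0.4
tray_bar {'top': [([336.0, 271.0], 0.72), ([328.0, 205.0], 0.56), ([404.0, 238.0], 0.55)], 'scene': [([139.0, 165.0], 0.84), ([71.0, 218.0], 0.77), ([161.0, 217.0], 0.57)]}
     [ 324.8 -437.9   35. ] 1.6
     [ 556.2 -405.7   57.4] 0.6
     [ 449.7 -680.5   27.1] 7.1
carton_center {'top': [([219.0, 180.0], 0.76), ([207.0, 139.0], 0.63), ([171.0, 180.0], 0.49)], 'scene': [([325.0, 254.0], 0.97), ([342.0, 197.0], 0.97), ([296.0, 196.0], 0.7)]}
     [633.1 -10.1  94.2] 4.5
     [804.   34.7  11.5] 7.0
     [640.5 161.9  20.9] 6.3
bin_in {'top': [([101.0, 216.0], 0.76)], 'scene': [([387.0, 151.0], 0.69)]}
weight_center {'top': [([263.0, 233.0], 0.59)], 'scene': [([221.0, 176.0], 0.57)]}
     [ 451.  -181.8   32.5] 7.5
tray {'top': [([326.0, 209.0], 0.78), ([335.0, 269.0], 0.65), ([399.0, 235.0], 0.57), ([224.0, 222.0], 0.48)], 'scene': [([141.0, 171.0], 0.86), ([165.0, 228.0], 0.72), ([220.0, 177.0], 0.67), ([74.0, 225.0], 0.59)]}
     [ 553.3 -408.7  -12.3] 2.5
     [ 332.5 -437.6   12.2] 2.3
     [ 459.8 -677.5   -4.6] 1.7
weight {'top': [([264.0, 236.0], 0.41)], 'scene': [([223.0, 181.0], 0.52)]}
     [ 444.8 -182.8   -6.7] 1.7
jar {'top': [([159.0, 241.0], 0.46)], 'scene': [([326.0, 147.0], 0.65), ([355.0, 239.0], 0.16)]}
     [418.  200.8  -9.4] 3.2
tape {'top': [([257.0, 147.0], 0.73)], 'scene': [([270.0, 266.0], 0.6)]}
     [ 7.810e+02 -1.434e+02 -1.000e-01] 5.4
wrench {'top': [([180.0, 145.0], 0.69)], 'scene': [([350.0, 238.0], 0.73), ([159.0, 215.0], 0.56)]}
```

View pics/c.png

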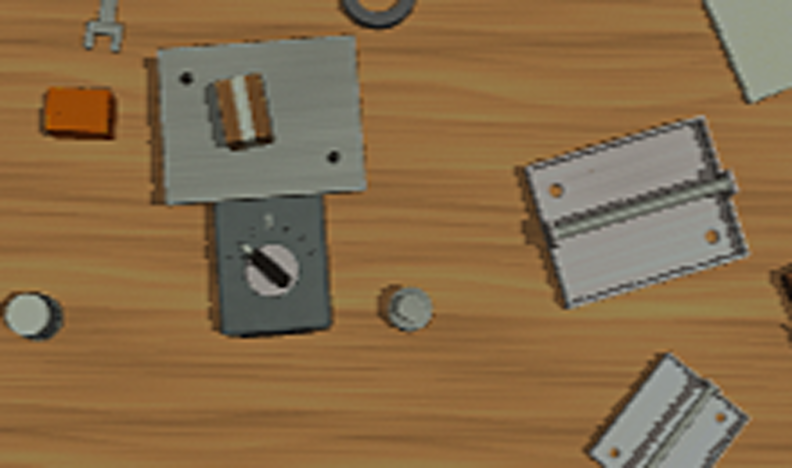

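```bash
cat >> h.py <<'E'
def plan(p,yaw=None,n=None,maxs=38.,maxr=.115):
    """rows to bring the tool (pointing down) to p, closing line (tool y) along world yaw (deg, mod 180)"""
    s=sensors.state(); T=R.from_euler('xyz',s["ee_rot"],degrees=True); P=np.array(s["ee_pos"],float)
    ty=T.as_matrix()[:,1]; cur=np.degrees(np.arctan2(ty[1],ty[0]))
    y=cur if yaw is None else cur+((yaw-cur+90)%180-90)
    Ry=np.array([np.cos(np.radians(y)),np.sin(np.radians(y)),0]);z=np.array([0,0,-1.])
    G=R.from_matrix(np.column_stack([np.cross(Ry,z),Ry,z]))
    w=(T.inv()*G).as_rotvec(); D=np.array(p)-P
    k=int(n or max(1,np.ceil(max(np.abs(D).max()*1.05/maxs,np.linalg.norm(D)/41,np.abs(w).max()/maxr))))
    rows=[]
    for i in range(k):
        Q=(T*R.from_rotvec(w*i/k)).as_matrix()
        rows.append(np.r_[Q.T@(D/k)/10,w/k])
    rows=np.array(rows)
    print("from",np.round(P,1),"cur yaw",round(cur,1),"to",np.round(p,1),round(y,1),"rows",k)
    for i in range(0,k,5): print(np.round(rows[i:i+5],3).ravel().tolist())
E
python3 - <<'E'
from h import *
s=sensors.state();print(s["ee_pos"],s["ee_rot"])
f=viewer.grab_frame("top")
g=lambda u,v,z:atz(f,[150+(u+.5)/3.6-.5,150+(v+.5)/3.6-.5],z)
a,b=g(187,78,86),g(333,157,86);d=(a-b)[:2];print("pegs",a,b,(a+b)/2,np.linalg.norm(d),"yaw",np.degrees(np.arctan2(d[1],d[0])-np.arctan2(140,90)))
a,b=g(557,190,8),g(712,237,8);d=(a-b)[:2];print("holes",a,b,(a+b)/2,np.linalg.norm(d),"yaw",np.degrees(np.arctan2(d[1],d[0])-np.arctan2(140,90)))
k=[g(u,v,120) for u,v in((217,82),(234,149),(271,140),(259,74))];print("carton",np.round(k),np.mean(k,0))
n=g(244,248,86);m=g(272,270,86);print("knob",m,n,np.degrees(np.arctan2(*(n-m)[1::-1])))
print("bin",atz(f,[105,214],4),[atz(f,p,70)[:2].round() for p in((75,194),(135,193),(135,235),(73,236))])
print("weight",g(410,306,55),"jar",g(31,315,70))
plan([600,-15,300],97)
E
```

```text
[160.99729613 552.02542599 227.97380734] [ 1.79994242e+02 -5.92824732e-04  1.63740466e+02]
pegs [664.00837919  47.72804244  86.        ] [588.45209979 -98.30539501  86.        ] [626.23023949 -25.28867629  86.        ] 164.42176319602217 yaw 5.3786207569969156
holes [ 571.62866764 -327.71046399    8.        ] [ 526.59752982 -487.06730824    8.        ] [ 549.11309873 -407.38888612    8.        ] 165.59712311366354 yaw 16.9559686195882
carton [[654.  14. 120.]
 [589.  -4. 120.]
 [598. -39. 120.]
 [662. -26. 120.]] [625.76088512 -13.74817039 120.        ]
knob [476.42952765 -42.23748777  86.        ] [497.16419826 -14.41501657  86.        ] 53.30471351845398
bin [512.41359453 406.39898126   4.        ] [array([575., 495.]), array([583., 283.]), array([434., 273.]), array([426., 489.])]
weight [ 446.4637847  -177.26920881   55.        ] jar [428.77508093 191.40738557  70.        ]
from [161. 552. 228.] cur yaw 73.7 to [600 -15 300] 97.0 rows 18
[-3.223, -2.341, -0.4, 0.0, 0.0, -0.023, -3.17, -2.413, -0.4, 0.0, 0.0, -0.023, -3.114, -2.484, -0.4, 0.0, 0.0, -0.023, -3.058, -2.554, -0.4, 0.0, 0.0, -0.023, -2.999, -2.622, -0.4, 0.0, 0.0, -0.023]
[-2.939, -2.689, -0.4, 0.0, 0.0, -0.023, -2.878, -2.755, -0.4, 0.0, 0.0, -0.023, -2.815, -2.819, -0.4, 0.0, 0.0, -0.023, -2.751, -2.882, -0.4, 0.0, 0.0, -0.023, -2.685, -2.943, -0.4, 0.0, 0.0, -0.023]
[-2.618, -3.003, -0.4, 0.0, 0.0, -0.023, -2.55, -3.061, -0.4, 0.0, 0.0, -0.023, -2.48, -3.118, -0.4, 0.0, 0.0, -0.023, -2.409, -3.173, -0.4, 0.0, 0.0, -0.023, -2.337, -3.226, -0.4, 0.0, 0.0, -0.023]
[-2.264, -3.278, -0.4, 0.0, 0.0, -0.023, -2.189, -3.328, -0.4, 0.0, 0.0, -0.023, -2.113, -3.377, -0.4, 0.0, 0.0, -0.023]
```

step_arm:
  plan: [-3.22,-2.34,-0.4,0,0,-0.029,-3.17,-2.41,-0.4,0,0,-0.029,-3.11,-2.48,-0.4,0,0,-0.029,-3.06,-2.55,-0.4,0,0,-0.029,-3.0,-2.62,-0.4,0,0,-0.029]
  hand: 9

```text
time_s: 1.97
ee_pos: [285.6, 394.7, 248.2]
ee_rot: [180.0, 0.0, 172.2]
force: [1.4, 0.8, 0.2]
gripper_width: 90.3
gripper_force: 0.0
```

step_arm:
  plan: [-2.94,-2.69,-0.4,0,0,-0.029,-2.88,-2.75,-0.4,0,0,-0.029,-2.82,-2.82,-0.4,0,0,-0.029,-2.75,-2.88,-0.4,0,0,-0.029,-2.69,-2.94,-0.4,0,0,-0.029]

```text
time_s: 2.38
ee_pos: [414.9, 242.7, 268.4]
ee_rot: [180.0, 0.0, -179.6]
force: [1.6, 0.3, 0.8]
gripper_width: 89.8
gripper_force: 0.0
```

step_arm:
  plan: [-2.62,-3.0,-0.4,0,0,-0.029,-2.55,-3.06,-0.4,0,0,-0.029,-2.48,-3.12,-0.4,0,0,-0.029,-2.41,-3.17,-0.4,0,0,-0.029,-2.34,-3.23,-0.4,0,0,-0.029]

```text
time_s: 2.8
ee_pos: [548.8, 95.1, 288.3]
ee_rot: [180.0, 0.0, -171.3]
force: [1.0, 0.5, 0.2]
gripper_width: 89.8
gripper_force: 0.0
```

step_arm:
  plan: [-2.26,-3.28,-0.4,0,0,-0.029,-2.19,-3.33,-0.4,0,0,-0.029,-2.11,-3.38,-0.4,0,0,-0.029,0,0,0,0,0,0,0,0,0,0,0,0]

```text
time_s: 3.22
ee_pos: [631.1, 8.8, 299.0]
ee_rot: [180.0, -0.1, -166.5]
force: [0.8, 0.4, -0.5]
gripper_width: 89.7
gripper_force: 0.0
```

```bash
cat > b.py <<'E'
from h import *
import sys
f=viewer.grab_frame("wrist");save(f,sys.argv[1]);print(np.round(f["position"]),np.round(f["attitude"],1),sensors.state()["ee_pos"].round(1) if hasattr(sensors.state()["ee_pos"],'round') else sensors.state()["ee_pos"])
np.save(sys.argv[1]+".npy",f,allow_pickle=True)
Z=dict(platform=70,knob_grip=74,tray_bar=55,carton_center=95,bin_in=4,weight_center=30,tray=0,weight=0,jar=0)
for k in Z:
    for d in viewer.pinpoint(k,f)[:2]:
        if d["score"]>.2: print(k,np.round(d["location"]),round(d["score"],2),np.round(atz(f,d["location"],Z[k]),1))
E
python3 b.py w1
```

```text
[558.  -9. 456.] [164.6  -0.  103.5] [630.2  10.  299.3]
platform [231. 159.] 0.68 [626.1 -21.1  70. ]
knob_grip [240.  25.] 0.8 [478.2 -42.6  74. ]
carton_center [355. 188.] 0.91 [621.1 131.1  95. ]
carton_center [239. 168.] 0.89 [629.7  -9.1  95. ]
weight_center [313. 267.] 0.22 [765.6 134.2  30. ]
jar [424.  45.] 0.71 [428.1 194.9   0. ]
```

View pics/w1.png

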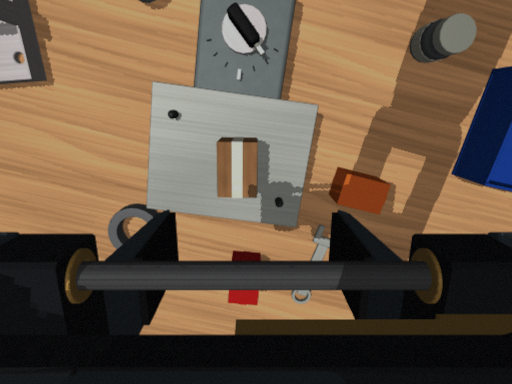

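Wrist view: the carton's top is at about (238,168), square to the image. The pegs are at (173,114) and (279,202), the knob at (243,28), the rib at (239,74), and the jar at (450,38).

```bash
python3 - <<'E'
from h import *
f=np.load("w1.npy",allow_pickle=True).item()
t=viewer.grab_frame("top")
g=lambda u,v:[150+(u+.5)/3.6-.5,150+(v+.5)/3.6-.5]
for n,w,c in(("peg-",(173,114),(333,157)),("peg+",(279,202),(187,78)),("knob",(243,28),(272,270)),("rib",(239,74),(268,220))):
    print(n,tri([(f,w),(t,g(*c))]),atz(f,w,86))
x=atz(f,(279,202),86);y=atz(f,(173,114),86);d=(x-y)[:2];print((x+y)/2,np.linalg.norm(d),np.degrees(np.arctan2(d[1],d[0])-np.arctan2(140,90)))
for z in(120,):print([atz(f,p,z).round(1)[:2] for p in((217,138),(258,138),(258,198),(217,198))])
c=tri([(f,(239,168)),(t,(219,180))]);print(c)
plan([630,-9,150],103.5)
E
```

```text
peg- (array([589.25757745, -97.99779183,  78.3959855 ]), np.float64(0.4005266933885631)) [588.25261943 -96.08665157  86.        ]
peg+ (array([667.25799302,  50.72573348,  68.76564039]), np.float64(0.8993985263087546)) [662.06914682  48.85506302  86.        ]
knob (array([478.05406568, -40.35012926,  63.26750325]), np.float64(0.4731205080187837)) [482.48749483 -38.14514307  86.        ]
rib (array([527.2157151 , -34.34276316,  61.84053258]), np.float64(0.9296622275941859)) [528.62352216 -32.07267515  86.        ]
[625.16088312 -23.61579428  86.        ] 162.6560184740702 5.746200285330313
[array([599.1, -38.6]), array([588.9,   3.8]), array([653.4,  19.5]), array([664.1, -25.1])]
(array([648.88821996,  -8.45175647,   4.11140559]), np.float64(0.5814126957674233))
from [630.   10.8 300.2] cur yaw 103.7 to [630  -9 150] 103.5 rows 5
[0.095, -0.385, 3.004, 0.0, 0.0, 0.001, 0.095, -0.385, 3.004, 0.0, 0.0, 0.001, 0.094, -0.385, 3.004, 0.0, 0.0, 0.001, 0.094, -0.385, 3.004, 0.0, 0.0, 0.001, 0.094, -0.385, 3.004, 0.0, 0.0, 0.001]
```

step_arm:
  plan: [0.13,-0.4,3,0,0,0,0.13,-0.4,3,0,0,0,0.13,-0.4,3,0,0,0,0.13,-0.4,3,0,0,0,0.13,-0.4,3,0,0,0]

```text
time_s: 4.18
ee_pos: [628.5, -10.7, 148.8]
ee_rot: [-180.0, 0.0, -166.3]
force: [0.6, 0.3, -0.4]
gripper_width: 90.0
gripper_force: 0.0
```

step_arm:
  plan: [0,0,1.9,0,0,0,0,0,1.9,0,0,0,0,0,1.9,0,0,0,0,0,0,0,0,0]

```text
time_s: 4.52
ee_pos: [626.0, -10.5, 89.0]
ee_rot: [179.9, -0.4, -166.4]
force: [-1.0, 0.2, -0.4]
gripper_width: 90.0
gripper_force: 0.0
```

step_arm:
  plan: [0,0,0,0,0,0,0,0,0,0,0,0,0,0,0,0,0,0,0,0,0,0,0,0,0,0,0,0,0,0]
  hand: 2
  newtons: 20

```text
time_s: 4.93
ee_pos: [629.2, -10.6, 94.1]
ee_rot: [-180.0, 0.1, -166.4]
force: [0.0, 0.5, 0.7]
gripper_width: 59.2
gripper_force: 0.0
```

```bash
python3 - <<'E'
from h import *
s=sensors.state();print(s["ee_pos"],s["gripper_width"],s["gripper_force"])
P=s["ee_pos"]
plan([P[0],P[1],210]);
E
```

```text
[629.24357864 -10.58905467  94.13075482] 59.15592966915079 0.0
from [629.2 -10.6  94.1] cur yaw 103.6 to [629.2 -10.6 210. ] 103.6 rows 4
[-0.006, -0.001, -2.897, -0.0, 0.001, 0.0, -0.005, -0.001, -2.897, -0.0, 0.001, 0.0, -0.003, -0.001, -2.897, -0.0, 0.001, 0.0, -0.002, -0.0, -2.897, -0.0, 0.001, 0.0]
```

step_arm:
  plan: [0,0,0,0,0,0,0,0,0,0,0,0,0,0,0,0,0,0,0,0,0,0,0,0,0,0,0,0,0,0]

```text
time_s: 5.35
ee_pos: [628.8, -10.6, 93.3]
ee_rot: [180.0, 0.0, -166.4]
force: [-0.0, 0.5, 3.1]
gripper_width: 44.3
gripper_force: 19.9
```

step_arm:
  plan: [0,0,-2.4,0,0,0,0,0,-2.4,0,0,0,0,0,-2.4,0,0,0,0,0,-2.4,0,0,0,0,0,-2.4,0,0,0]

```text
time_s: 5.77
ee_pos: [628.1, -10.6, 213.1]
ee_rot: [180.0, -0.1, -166.4]
force: [0.4, -1.1, -2.4]
gripper_width: 44.2
gripper_force: 19.9
```

```bash
python3 - <<'E'
from h import *
s=sensors.state();print(s["gripper_width"],s["gripper_force"])
plan([470,250,215],98)
E
```

```text
44.17330828710325 19.892728328704834
from [628.1 -10.6 213.1] cur yaw 103.6 to [470 250 215] 98.0 rows 8
[1.151, 3.632, -0.02, 0.0, -0.0, 0.012, 1.196, 3.617, -0.021, 0.0, -0.0, 0.012, 1.24, 3.602, -0.021, 0.0, -0.0, 0.012, 1.285, 3.587, -0.022, 0.0, -0.0, 0.012, 1.329, 3.571, -0.022, 0.0, -0.0, 0.012]
[1.373, 3.554, -0.023, 0.0, -0.0, 0.012, 1.416, 3.537, -0.023, 0.0, -0.0, 0.012, 1.46, 3.519, -0.024, 0.0, -0.0, 0.012]
```

step_arm:
  plan: [1.15,3.63,0,0,0,0.012,1.2,3.62,0,0,0,0.012,1.24,3.6,0,0,0,0.012,1.29,3.59,0,0,0,0.012,1.33,3.57,0,0,0,0.012]

```text
time_s: 6.18
ee_pos: [528.1, 153.2, 212.2]
ee_rot: [180.0, -0.1, -169.9]
force: [1.2, 0.5, -2.6]
gripper_width: 44.0
gripper_force: 19.9
```

step_arm:
  plan: [1.37,3.55,0,0,0,0.012,1.42,3.54,0,0,0,0.012,1.46,3.52,0,0,0,0.012]

```text
time_s: 6.43
ee_pos: [468.6, 250.9, 212.3]
ee_rot: [-180.0, -0.1, -171.9]
force: [0.3, 1.0, -2.4]
gripper_width: 43.9
gripper_force: 19.9
```

```bash
python3 b.py w2; python3 - <<'E'
from h import *
f=np.load("w2.npy",allow_pickle=True).item()
t=viewer.grab_frame("top")
for fr,n in((f,"w"),(t,"t")):
    hsv=cv2.cvtColor(fr["img"],cv2.COLOR_RGB2HSV)
    m=cv2.inRange(hsv,(105,120,30),(130,255,255));
    if n=="t": m[:, 200:]=0;m[:150]=0;m[270:]=0
    k,l,st,c=cv2.connectedComponentsWithStats(m);i=1+np.argmax(st[1:,4]);print(st[i])
    q,_=cv2.findContours((l==i).astype(np.uint8),0,1);r=cv2.minAreaRect(q[0]);b=cv2.boxPoints(r)
    for p in b: print(n,p,atz(fr,p,70).round(),atz(fr,p,0).round())
E
```

```text
[394. 240. 369.] [164.6   0.   98.1] [464.7 256.6 212.3]
carton_center [254. 249.] 0.79 [524.7 259.2  95. ]
bin_in [366. 216.] 0.63 [504.5 396.4   4. ]
jar [210. 133.] 0.97 [431.4 193.9   0. ]
[  293   149   213   113 15825]
w [285.6045 243.0127] [525. 293.  70.] [556. 305.   0.]
w [297.0398  148.67151] [427. 287.  70.] [435. 298.   0.]
w [506.0896  174.01086] [423. 493.  70.] [430. 552.   0.]
w [494.6543  268.35205] [523. 517.  70.] [553. 582.   0.]
[116 193  20  12 134]
t [115.20691 202.51726] [547. 350.  70.] [556. 373.   0.]
t [116.103455 191.75862 ] [586. 350.  70.] [597. 373.   0.]
t [135.30345 193.35863] [582. 282.  70.] [592. 301.   0.]
t [134.4069  204.11726] [543. 282.  70.] [552. 302.   0.]
```

View pics/w2.png

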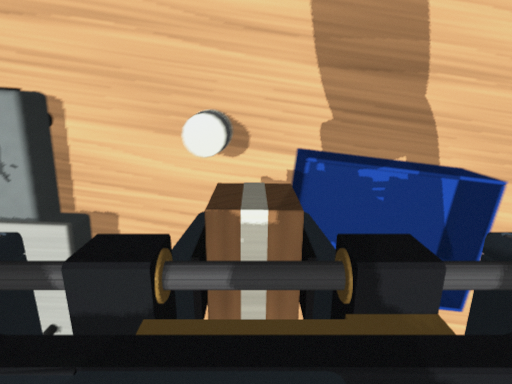

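Wrist view: the jar is at (205,133), and the bin's near rim runs from (297,149) to (505,181). That puts the bin centre at about (504,391). The carton is held at (254,250).

```bash
python3 -c "
from h import *
plan([504,391,200],94)
"
```

```text
from [470.7 248.9 212.8] cur yaw 98.0 to [504 391 200] 94.0 rows 4
[-1.321, 3.4, 0.32, -0.0, -0.0, 0.018, -1.261, 3.423, 0.32, -0.0, -0.0, 0.018, -1.2, 3.445, 0.321, -0.0, -0.0, 0.018, -1.139, 3.466, 0.321, -0.0, -0.0, 0.018]
```

step_arm:
  plan: [-1.32,3.4,0.32,0,0,0.018,-1.26,3.42,0.32,0,0,0.018,-1.2,3.45,0.32,0,0,0.018,-1.14,3.47,0.32,0,0,0.018]

```text
time_s: 7.32
ee_pos: [504.1, 392.8, 200.1]
ee_rot: [180.0, 0.0, -176.1]
force: [-0.3, 0.1, -1.6]
gripper_width: 43.8
gripper_force: 20.0
```

step_arm:
  plan: [0,0,3,0,0,0,0,0,3.5,0,0,0,0,0,3.5,0,0,0,0,0,3.5,0,0,0,0,0,2,0,0,0]

```text
time_s: 7.73
ee_pos: [501.8, 390.2, 40.9]
ee_rot: [-179.8, -0.3, -176.0]
force: [-0.3, -0.6, -2.3]
gripper_width: 43.9
gripper_force: 20.0
```

step_arm:
  plan: [0,0,0,0,0,0,0,0,0,0,0,0,0,0,0,0,0,0]

```text
time_s: 7.98
ee_pos: [504.8, 392.6, 46.9]
ee_rot: [179.9, 0.2, -176.0]
force: [0.7, 0.0, -2.2]
gripper_width: 44.4
gripper_force: 20.0
```

step_arm:
  plan: [0,0,0,0,0,0,0,0,0,0,0,0,0,0,0,0,0,0]
  hand: 8

```text
time_s: 8.23
ee_pos: [504.3, 392.7, 47.3]
ee_rot: [179.9, 0.2, -176.0]
force: [0.2, -0.1, 0.1]
gripper_width: 60.9
gripper_force: 0.0
```

step_arm:
  plan: [0,0,-3.5,0,0,0,0,0,-3.8,0,0,0,0,0,-3.8,0,0,0,0,0,-3.8,0,0,0,0,0,-3.8,0,0,0]

```text
time_s: 8.65
ee_pos: [503.1, 391.9, 235.4]
ee_rot: [179.9, 0.1, -176.0]
force: [0.0, -0.1, -0.2]
gripper_width: 79.8
gripper_force: 0.0
```

```bash
python3 - <<'E'
from h import *
t=viewer.grab_frame("top");w=viewer.grab_frame("wrist")
for n,f in(("t",t),("w",w)):
    for d in viewer.pinpoint("carton_center",f)[:3]: print(n,d["location"],d["score"],atz(f,d["location"],29))
plan([535,-390,280],110)
E
```

```text
t [108.7, 215.5] 0.72 [504.77281338 383.86719962  29.        ]
t [171.7, 180.7] 0.72 [638.11659154 163.03881558  29.        ]
t [207.8, 136.9] 0.54 [807.65227125  37.12728757  29.        ]
w [252.2, 169.1] 0.71 [508.17501802 394.8896485   29.        ]
from [503.6 392.3 234.5] cur yaw 94.0 to [ 535 -390  280] 110.0 rows 22
[0.107, -3.557, -0.216, 0.0, 0.0, -0.013, 0.152, -3.555, -0.216, 0.0, 0.0, -0.013, 0.197, -3.553, -0.216, 0.0, 0.0, -0.013, 0.242, -3.55, -0.215, 0.0, 0.0, -0.013, 0.287, -3.547, -0.215, 0.0, 0.0, -0.013]
[0.332, -3.543, -0.214, 0.0, 0.0, -0.013, 0.377, -3.538, -0.214, 0.0, 0.0, -0.013, 0.422, -3.533, -0.214, 0.0, 0.0, -0.013, 0.466, -3.528, -0.213, 0.0, 0.0, -0.013, 0.511, -3.521, -0.213, 0.0, 0.0, -0.013]
[0.556, -3.515, -0.213, 0.0, 0.0, -0.013, 0.6, -3.507, -0.212, 0.0, 0.0, -0.013, 0.645, -3.5, -0.212, 0.0, 0.0, -0.013, 0.689, -3.491, -0.211, 0.0, 0.0, -0.013, 0.733, -3.482, -0.211, 0.0, 0.0, -0.013]
[0.777, -3.473, -0.21, 0.0, 0.0, -0.013, 0.821, -3.462, -0.21, 0.0, 0.0, -0.013, 0.865, -3.452, -0.209, 0.0, 0.0, -0.013, 0.909, -3.441, -0.209, 0.0, 0.0, -0.013, 0.952, -3.429, -0.208, 0.0, 0.0, -0.013]
[0.996, -3.416, -0.208, 0.0, 0.0, -0.013, 1.039, -3.404, -0.208, 0.0, 0.0, -0.013]
```

```bash
python3 -c "
from h import *
plan([562,-450,290],17,n=24)
"
```

```text
from [503.6 392.3 234.5] cur yaw 94.0 to [ 562 -450  290] 17.0 rows 24
[0.003, -3.517, -0.24, 0.0, 0.0, 0.056, -0.194, -3.512, -0.24, 0.0, 0.0, 0.056, -0.39, -3.496, -0.239, 0.0, 0.0, 0.056, -0.585, -3.468, -0.238, 0.0, 0.0, 0.056, -0.779, -3.43, -0.238, 0.0, 0.0, 0.056]
[-0.969, -3.381, -0.237, 0.0, 0.0, 0.056, -1.157, -3.322, -0.236, 0.0, 0.0, 0.056, -1.341, -3.252, -0.236, 0.0, 0.0, 0.056, -1.521, -3.172, -0.235, 0.0, 0.0, 0.056, -1.696, -3.082, -0.235, 0.0, 0.0, 0.056]
[-1.866, -2.982, -0.234, 0.0, 0.0, 0.056, -2.03, -2.873, -0.234, 0.0, 0.0, 0.056, -2.188, -2.755, -0.234, 0.0, 0.0, 0.056, -2.339, -2.628, -0.233, 0.0, 0.0, 0.056, -2.482, -2.493, -0.233, 0.0, 0.0, 0.056]
[-2.618, -2.35, -0.232, 0.0, 0.0, 0.056, -2.745, -2.2, -0.232, 0.0, 0.0, 0.056, -2.864, -2.043, -0.232, 0.0, 0.0, 0.056, -2.974, -1.879, -0.232, 0.0, 0.0, 0.056, -3.074, -1.71, -0.232, 0.0, 0.0, 0.056]
[-3.165, -1.535, -0.232, 0.0, 0.0, 0.056, -3.246, -1.355, -0.231, 0.0, 0.0, 0.056, -3.317, -1.172, -0.231, 0.0, 0.0, 0.056, -3.377, -0.984, -0.231, 0.0, 0.0, 0.056]
```

step_arm:
  plan: [0,-3.52,-0.24,0,0,0.056,-0.19,-3.51,-0.24,0,0,0.056,-0.39,-3.5,-0.24,0,0,0.056,-0.59,-3.47,-0.24,0,0,0.056,-0.78,-3.43,-0.24,0,0,0.056]
  hand: 6

```text
time_s: 9.27
ee_pos: [514.4, 214.6, 242.4]
ee_rot: [-179.9, -0.2, 167.9]
force: [-0.0, 0.5, -0.3]
gripper_width: 60.4
gripper_force: 0.0
```

step_arm:
  plan: [-0.97,-3.38,-0.24,0,0,0.056,-1.16,-3.32,-0.24,0,0,0.056,-1.34,-3.25,-0.24,0,0,0.056,-1.52,-3.17,-0.24,0,0,0.056,-1.7,-3.08,-0.24,0,0,0.056]

```text
time_s: 9.68
ee_pos: [526.6, 39.4, 254.6]
ee_rot: [-179.9, -0.2, 151.8]
force: [-0.2, -0.0, 0.3]
gripper_width: 60.0
gripper_force: 0.0
```

step_arm:
  plan: [-1.87,-2.98,-0.23,0,0,0.056,-2.03,-2.87,-0.23,0,0,0.056,-2.19,-2.76,-0.23,0,0,0.056,-2.34,-2.63,-0.23,0,0,0.056,-2.48,-2.49,-0.23,0,0,0.056]

```text
time_s: 10.1
ee_pos: [538.9, -136.0, 266.0]
ee_rot: [-179.9, -0.2, 135.7]
force: [-0.1, 0.3, -0.7]
gripper_width: 59.9
gripper_force: 0.0
```

step_arm:
  plan: [-2.62,-2.35,-0.23,0,0,0.056,-2.75,-2.2,-0.23,0,0,0.056,-2.86,-2.04,-0.23,0,0,0.056,-2.97,-1.88,-0.23,0,0,0.056,-3.07,-1.71,-0.23,0,0,0.056]

```text
time_s: 10.52
ee_pos: [551.3, -311.2, 277.3]
ee_rot: [-179.9, -0.2, 119.7]
force: [0.5, 0.7, -0.1]
gripper_width: 59.8
gripper_force: 0.0
```

step_arm:
  plan: [-3.17,-1.54,-0.23,0,0,0.056,-3.25,-1.36,-0.23,0,0,0.056,-3.32,-1.17,-0.23,0,0,0.056,-3.38,-0.98,-0.23,0,0,0.056,0,0,0,0,0,0]

```text
time_s: 10.93
ee_pos: [560.8, -456.5, 284.5]
ee_rot: [-179.8, -0.0, 106.6]
force: [-1.3, -0.0, 0.0]
gripper_width: 59.8
gripper_force: 0.0
```

```bash
python3 b.py w3
```

```text
[ 540. -384.  441.] [164.5   0.3  16.6] [ 561.  -453.2  284.7]
tray_bar [74. 98.] 0.98 [ 332.7 -437.1   55. ]
tray_bar [255. 124.] 0.77 [ 546.3 -405.3   55. ]
carton_center [254. 124.] 0.61 [ 544.7 -403.2   95. ]
tray [256. 125.] 0.95 [ 549.2 -409.3    0. ]
tray [ 87. 102.] 0.63 [ 320.1 -445.2    0. ]
```

View pics/w3.png

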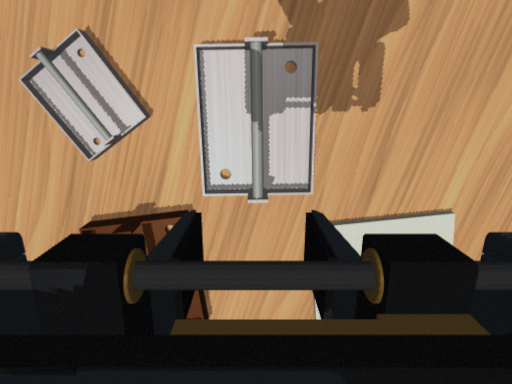

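The tray's bar runs from (256,42) to (258,200), with holes at (290,67) and (226,174).

```bash
python3 - <<'E'
from h import *
f=np.load("w3.npy",allow_pickle=True).item()
a,b=atz(f,(256,42),60),atz(f,(258,200),60);d=a-b;print(a,b,(a+b)/2,np.hypot(*d[:2]),"closing yaw",np.degrees(np.arctan2(d[1],d[0]))-90)
a,b=atz(f,(290,67),8),atz(f,(226,174),8);d=a-b;print((a+b)/2,np.hypot(*d[:2]),np.degrees(np.arctan2(d[1],d[0])-np.arctan2(140,90)))
t=viewer.grab_frame("top")
print(tri([(f,(257,121)),(t,(328,205))]))
plan([547,-406,150],16.5)
E
```

```text
[ 521.62013404 -318.97297132   60.        ] [ 577.17805579 -494.56070013   60.        ] [ 549.39909492 -406.76683573   60.        ] 184.16767680345856 closing yaw 17.557953986103556
[ 548.78821657 -405.84728433    8.        ] 165.39166286397497 18.040233949480452
(array([ 548.01745997, -397.26900243,  115.80059151]), np.float64(2.0403735469257795))
from [ 562.2 -449.6  288.8] cur yaw 17.1 to [ 547 -406  150] 16.5 rows 4
[1.155, -0.045, 3.469, 0.0, 0.0, 0.002, 1.154, -0.047, 3.469, 0.0, 0.0, 0.002, 1.154, -0.05, 3.469, 0.0, 0.0, 0.002, 1.154, -0.052, 3.469, 0.0, 0.0, 0.002]
```

step_arm:
  plan: [1.15,0,3.4,0,0,-0.002,1.15,0,3.4,0,0,-0.002,1.15,0,3.4,0,0,-0.002,1.15,0,3.4,0,0,-0.002,0,0,3,0,0,0]

```text
time_s: 11.9
ee_pos: [547.3, -403.7, 120.8]
ee_rot: [-180.0, -0.1, 107.6]
force: [0.9, -0.5, 0.3]
gripper_width: 59.7
gripper_force: 0.0
```

step_arm:
  plan: [0,0,3,0,0,0,0,0,2.5,0,0,0,0,0,1.7,0,0,0,0,0,0,0,0,0,0,0,0,0,0,0]

```text
time_s: 12.32
ee_pos: [548.3, -406.0, 49.9]
ee_rot: [-180.0, -0.1, 107.5]
force: [0.3, 0.8, 1.1]
gripper_width: 60.2
gripper_force: 0.0
```

```bash
python3 -c "
from h import *
plan([549,-406,50],17.6)
"
```

```text
from [ 548.3 -406.    49.9] cur yaw 17.5 to [ 549 -406   50] 17.6 rows 1
[-0.022, 0.07, -0.014, -0.001, -0.001, -0.002]
```

step_arm:
  plan: [0,0.05,0,0,0,0,0,0,0,0,0,0,0,0,0,0,0,0,0,0,0,0,0,0,0,0,0,0,0,0]
  hand: 0
  newtons: 45

```text
time_s: 12.73
ee_pos: [549.2, -406.5, 51.2]
ee_rot: [180.0, 0.1, 107.5]
force: [0.1, -0.4, -0.3]
gripper_width: 29.5
gripper_force: 0.0
```

step_arm:
  plan: [0,0,0,0,0,0,0,0,0,0,0,0,0,0,0,0,0,0,0,0,0,0,0,0,0,0,0,0,0,0]

```text
time_s: 13.15
ee_pos: [549.0, -406.3, 50.4]
ee_rot: [180.0, 0.0, 107.5]
force: [-0.4, -1.5, 1.9]
gripper_width: 12.8
gripper_force: 45.0
```

step_arm:
  plan: [0,0,-1.5,0,0,0,0,0,-2.5,0,0,0,0,0,-2.5,0,0,0,0,0,-2.5,0,0,0,0,0,-2.5,0,0,0]

```text
time_s: 13.57
ee_pos: [548.1, -405.7, 164.7]
ee_rot: [-179.9, -0.2, 107.5]
force: [0.6, -0.4, -4.6]
gripper_width: 13.0
gripper_force: 45.0
```

step_arm:
  plan: [0,0,-2.5,0,0,0,0,0,-1,0,0,0,0,0,0,0,0,0]

```text
time_s: 13.82
ee_pos: [549.8, -406.9, 202.4]
ee_rot: [179.9, 0.2, 107.5]
force: [0.2, -0.0, -4.1]
gripper_width: 13.2
gripper_force: 45.0
```

```bash
python3 -c "
from h import *
plan([626,-24.5,200],5.5,n=16)
f=viewer.grab_frame('wrist');save(f,'w4')
for d in viewer.pinpoint('tray_bar',f)[:3]: print(d['location'],d['score'])
"
```

```text
from [ 549.8 -406.9  202.4] cur yaw 17.5 to [626.  -24.5 200. ] 5.5 rows 16
[2.137, 1.172, 0.01, 0.0, 0.0, 0.013, 2.152, 1.144, 0.011, 0.0, 0.0, 0.013, 2.167, 1.116, 0.011, 0.0, 0.0, 0.013, 2.181, 1.088, 0.011, 0.0, 0.0, 0.013, 2.195, 1.059, 0.011, 0.0, 0.0, 0.013]
[2.209, 1.03, 0.012, 0.0, 0.0, 0.013, 2.222, 1.001, 0.012, 0.0, 0.0, 0.013, 2.235, 0.972, 0.012, 0.0, 0.0, 0.013, 2.248, 0.943, 0.013, 0.0, 0.0, 0.013, 2.26, 0.913, 0.013, 0.0, 0.0, 0.013]
[2.271, 0.884, 0.013, 0.0, 0.0, 0.013, 2.283, 0.854, 0.013, 0.0, 0.0, 0.013, 2.294, 0.824, 0.014, 0.0, 0.0, 0.013, 2.304, 0.794, 0.014, 0.0, 0.0, 0.013, 2.314, 0.764, 0.014, 0.0, 0.0, 0.013]
[2.324, 0.734, 0.015, 0.0, 0.0, 0.013]
[31.6, 144.5] 0.76
[251.3, 250.0] 0.74
```

View pics/w4.png

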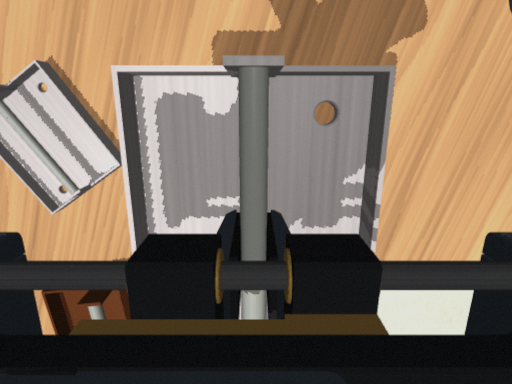

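```bash
python3 - <<'E'
from h import *
f=viewer.grab_frame('wrist');s=sensors.state();P=np.array(s["ee_pos"]);print(P)
y=np.radians(17.5);ex=np.array([np.cos(y),np.sin(y)]);ey=np.array([-ex[1],ex[0]])
for z in(P[2]-42,P[2]-45): 
    d=atz(f,(325,112),z)[:2]-P[:2];print(d@ex,d@ey)
d=atz(f,(254,60),P[2]+8)[:2]-P[:2];print("strap",d@ex,d@ey)
E
```

```text
[ 547.8823485  -405.52183965  197.65933537]
44.347743583069054 70.74538850015246
45.00461446108104 70.69095000746603
strap 0.5082221988085771 94.07153684886067
```

step_arm:
  plan: [2.14,1.17,0,0,0,0.013,2.15,1.14,0,0,0,0.013,2.17,1.12,0,0,0,0.013,2.18,1.09,0,0,0,0.013,2.2,1.06,0,0,0,0.013]

```text
time_s: 14.38
ee_pos: [571.7, -285.1, 197.5]
ee_rot: [-179.8, -0.2, 103.7]
force: [-0.1, -0.1, -4.9]
gripper_width: 13.1
gripper_force: 45.0
```

step_arm:
  plan: [2.21,1.03,0,0,0,0.013,2.22,1.0,0,0,0,0.013,2.24,0.97,0,0,0,0.013,2.25,0.94,0,0,0,0.013,2.26,0.91,0,0,0,0.013]

```text
time_s: 14.8
ee_pos: [595.3, -165.6, 197.7]
ee_rot: [-179.8, -0.1, 100.0]
force: [0.4, -0.2, -4.7]
gripper_width: 13.1
gripper_force: 45.0
```

step_arm:
  plan: [2.27,0.88,0,0,0,0.013,2.28,0.85,0,0,0,0.013,2.29,0.82,0,0,0,0.013,2.3,0.79,0,0,0,0.013,2.31,0.76,0,0,0,0.013]

```text
time_s: 15.22
ee_pos: [618.8, -46.5, 197.7]
ee_rot: [-179.7, -0.1, 96.3]
force: [0.4, -0.9, -3.8]
gripper_width: 13.3
gripper_force: 45.0
```

step_arm:
  plan: [2.32,0.73,0,0,0,0.013,0,0,2,0,0,0,0,0,2,0,0,0,0,0,1,0,0,0,0,0,0,0,0,0]

```text
time_s: 15.63
ee_pos: [621.7, -23.7, 145.6]
ee_rot: [-179.4, -0.1, 95.6]
force: [-0.3, -0.7, -4.5]
gripper_width: 13.1
gripper_force: 45.0
```

step_arm:
  plan: [0,0,0,0,0,0,0,0,0,0,0,0,0,0,0,0,0,0]

```text
time_s: 15.88
ee_pos: [625.4, -24.3, 151.5]
ee_rot: [179.9, 0.0, 95.5]
force: [-0.3, -0.9, -4.4]
gripper_width: 13.1
gripper_force: 45.0
```

```bash
python3 - <<'E'
from h import *
f=viewer.grab_frame('wrist');save(f,'w5');np.save("w5.npy",f,allow_pickle=True)
print(sensors.state()["ee_pos"])
plan([626.3,-24.5,150],5.5,n=2)
E
```

```text
[625.31885927 -24.23959103 151.51477899]
from [625.3 -24.2 151.5] cur yaw 5.5 to [626.3 -24.5 150. ] 5.5 rows 2
[-0.018, 0.047, 0.076, 0.001, 0.0, 0.0, -0.018, 0.047, 0.076, 0.001, 0.0, 0.0]
```

View pics/w5.png

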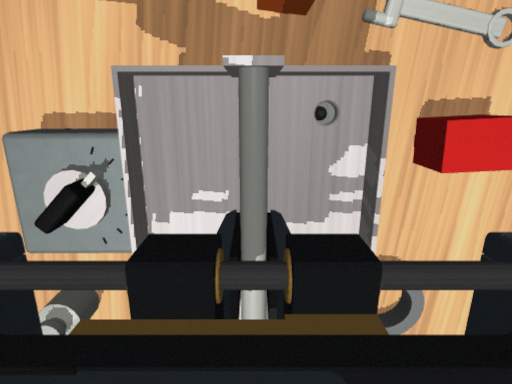

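The peg's dark top shows through the hole at about (321,113), and the hole centre is at (325,112).

```bash
python3 - <<'E'
from h import *
f=np.load("w5.npy",allow_pickle=True).item();P=np.array([625.3,-24.2])
g=cv2.resize(f["img"][90:135,300:350],None,fx=1,fy=1)
print(g[:,:,1][10:36:1,10:38:1].astype(int)[::2,::2])
y=np.radians(5.5);ex=np.array([np.cos(y),np.sin(y)]);ey=np.array([-ex[1],ex[0]])
for u in((321,113),):
  for z in(84,88):
    d=atz(f,u,z)[:2]-P;print(z,atz(f,u,z),"peg in tool frame",d@ex,d@ey)
d=atz(f,(325,112),151.5-42)[:2]-P;print("hole",d@ex,d@ey)
E
```

```text
[[149 149 145 148 145 144 142 122 111 115 122 145 147 145]
 [147 146 147 150 142 116 111 123 113  96  81 102 122 144]
 [147 146 145 144 116 126 126 125 125 127 116  70 100 118]
 [147 146 145 110  61  72  94 126 126 127 131 112  69  98]
 [148 144 141  54  29  28  31  55 127 127 132 133  77  77]
 [147 144 119  29  28  34  38  29  83 125 130 133 108  68]
 [147 144 103  27  33  41  40  35  60 127 130 132 112  69]
 [147 143  99  28  29  43  43  36  60 128 129 131 105  70]
 [147 145 110  28  25  30  32  24  92 128 130 129  86  79]
 [146 142 135  44  24  22  23  74 126 129 130 123  74 106]
 [149 142 143 110  75  83 107 128 126 128 126  80  98 124]
 [147 143 145 136 128 128 127 128 127 112  87 104 125 138]
 [146 140 143 142 140 128 124 110 102 107 124 138 139 138]]
84 [665.49285077  49.67164714  84.        ] peg in tool frame 47.08809446743453 69.67924270508873
88 [664.64431807  49.68601644  88.        ] peg in tool frame 46.244845482691474 69.7748741076759
hole 44.1379697826341 70.88632231161074
```

step_arm:
  plan: [-0.06,0.08,0.5,0,0,0,-0.06,0.08,0.5,0,0,0,0,0,0.4,0,0,0,0,0,0,0,0,0,0,0,0,0,0,0]

```text
time_s: 16.35
ee_pos: [626.0, -24.9, 135.8]
ee_rot: [-179.9, -0.0, 95.6]
force: [0.1, -0.5, -4.4]
gripper_width: 13.0
gripper_force: 45.0
```

step_arm:
  plan: [0,0,0.25,0,0,0,0,0,0.25,0,0,0,0,0,0.25,0,0,0,0,0,0.25,0,0,0,0,0,0,0,0,0]

```text
time_s: 16.77
ee_pos: [625.9, -24.9, 125.6]
ee_rot: [-179.9, -0.0, 95.6]
force: [-0.5, 0.1, -4.5]
gripper_width: 13.2
gripper_force: 45.0
```

```bash
python3 - <<'E'
from h import *
s=sensors.state();print(s["ee_pos"],s["force"],s["torque"])
E
```

```text
[625.91481382 -24.87369739 125.59218777] [-0.45832859  0.13569231 -4.50837686] [-0.08586013  0.03594876 -0.00118883]
```

step_arm:
  plan: [0,0,0.15,0,0,0,0,0,0.15,0,0,0,0,0,0.15,0,0,0,0,0,0.1,0,0,0,0,0,0,0,0,0]

```text
time_s: 17.18
ee_pos: [626.2, -24.9, 120.6]
ee_rot: [-180.0, -0.0, 95.6]
force: [-0.3, -0.3, -5.5]
gripper_width: 13.3
gripper_force: 45.0
```

```bash
python3 - <<'E'
from h import *
s=sensors.state();print(s["ee_pos"],s["force"],s["torque"])
E
```

```text
[626.20160824 -24.9488777  120.56217339] [-0.25983523 -0.27620156 -5.50422009] [-0.11857174  0.04324339  0.00160489]
```

step_arm:
  plan: [0,0,0.05,0,0,0,0,0,0,0,0,0,0,0,0,0,0,0,0,0,0,0,0,0,0,0,0,0,0,0]
  hand: 5

```text
time_s: 17.6
ee_pos: [626.7, -25.0, 120.9]
ee_rot: [179.9, 0.0, 95.6]
force: [-0.6, 0.5, -0.4]
gripper_width: 43.8
gripper_force: 0.0
```

step_arm:
  plan: [0,0,-0.5,0,0,0,0,0,-2,0,0,0,0,0,-3,0,0,0,0,0,-3,0,0,0,0,0,-3,0,0,0]

```text
time_s: 18.02
ee_pos: [626.2, -24.9, 237.0]
ee_rot: [180.0, -0.0, 95.6]
force: [-0.1, 0.1, -0.8]
gripper_width: 50.0
gripper_force: 0.0
```

```bash
python3 - <<'E'
from h import *
s=sensors.state();P=s["ee_pos"];print(P)
plan([P[0],P[1],250],5.5)
plan([540,-31,240],46)
E
```

```text
[626.15372091 -24.8923504  237.0257652 ]
from [626.2 -24.9 237. ] cur yaw 5.6 to [626.2 -24.9 250. ] 5.5 rows 1
[0.0, 0.0, -1.297, 0.0, -0.0, 0.001]
from [626.2 -24.9 237. ] cur yaw 5.6 to [540 -31 240] 46.0 rows 7
[0.032, -1.233, -0.043, 0.0, -0.0, -0.101, 0.156, -1.224, -0.043, 0.0, -0.0, -0.101, 0.279, -1.202, -0.043, 0.0, -0.0, -0.101, 0.398, -1.168, -0.043, 0.0, -0.0, -0.101, 0.514, -1.122, -0.043, 0.0, -0.0, -0.101]
[0.624, -1.064, -0.042, 0.0, -0.0, -0.101, 0.728, -0.996, -0.042, 0.0, -0.0, -0.101]
```

```bash
python3 - <<'E'
from h import *
f=np.load("w5.npy",allow_pickle=True).item()
a,b=atz(f,(94,176),72),atz(f,(43,227),86);print(a,b)
t=viewer.grab_frame("top")
for n,fr,box in(("w5",f,(30,110,165,245)),("top",t,(210,245,205,245))):
    x0,x1,y0,y1=box;g=fr["img"][y0:y1,x0:x1].max(2);m=(g<55).astype(np.uint8)
    k,l,st,c=cv2.connectedComponentsWithStats(m);i=1+np.argmax(st[1:,4])
    q,_=cv2.findContours((l==i).astype(np.uint8),0,1);r=cv2.minAreaRect(q[0])
    yy,xx=np.nonzero(l==i);v=np.linalg.svd(np.c_[xx-xx.mean(),yy-yy.mean()],full_matrices=False)[2][0]
    c=np.array([xx.mean()+x0,yy.mean()+y0]);A,B=atz(fr,c-10*v,84),atz(fr,c+10*v,84);d=B-A
    print(n,len(xx),c,r,atz(fr,c,84),"bar yaw",np.degrees(np.arctan2(d[1],d[0])))
for k in("tray","tray_bar","platform"):
    for d in viewer.pinpoint(k,t)[:3]: print(k,d["location"],round(d["score"],2),atz(t,d["location"],dict(tray=70,tray_bar=125,platform=70)[k]))
E
```

```text
[500.97567153 -13.87717181  72.        ] [467.83320812 -53.74520459  86.        ]
w5 1405 [ 63.28540925 206.19644128] ((33.92477798461914, 40.371681213378906), (24.270599365234375, 67.63783264160156), 41.18592834472656) [483.03292443 -36.25684309  84.        ] bar yaw -133.75362732125575
top 190 [220.57368421 225.6       ] ((14.209545135498047, 19.089210510253906), (39.09185791015625, 22.153011322021484), 78.36637115478516) [472.88199101 -26.12241332  84.        ] bar yaw -159.7704399475935
tray [223.1, 185.1] 0.86 [618.87708491 -29.10749896  70.        ]
tray [336.0, 271.2] 0.85 [ 324.55973319 -430.84719853   70.        ]
tray [397.3, 237.0] 0.85 [ 447.62387888 -648.08786049   70.        ]
tray_bar [403.4, 238.7] 0.89 [ 439.00981126 -649.66777073  125.        ]
tray_bar [337.2, 270.1] 0.86 [ 329.5098605  -423.97484151  125.        ]
tray_bar [220.7, 180.1] 0.76 [626.49755894 -24.24806148 125.        ]
```

```bash
python3 - <<'E'
from h import *
f=np.load("w1.npy",allow_pickle=True).item()
for n,fr,box in(("w1",f,(210,275,0,65)),):
    x0,x1,y0,y1=box;g=fr["img"][y0:y1,x0:x1].max(2);m=(g<50).astype(np.uint8)
    k,l,st,c=cv2.connectedComponentsWithStats(m);i=1+np.argmax(st[1:,4])
    yy,xx=np.nonzero(l==i);v=np.linalg.svd(np.c_[xx-xx.mean(),yy-yy.mean()],full_matrices=False)[2][0]
    c=np.array([xx.mean()+x0,yy.mean()+y0]);A,B=atz(fr,c-10*v,84),atz(fr,c+10*v,84);d=B-A
    print(n,len(xx),st[i],c,atz(fr,c,84),"bar yaw",np.degrees(np.arctan2(d[1],d[0])))
e=np.array([np.cos(np.radians(5.5)),np.sin(np.radians(5.5))])
# rib measured
print(atz(f,(239,74),56))
plan([477,-39,160],-41,n=8)
E
```

```text
w1 623 [ 17   3  32  44 623] [242.63723917  24.43659711] [478.78974984 -39.45907154  84.        ] bar yaw 49.070002087994304
[526.23199778 -33.93302352  56.        ]
from [626.6 -25.  236.6] cur yaw 5.6 to [477 -39 160] -41.0 rows 8
[0.007, -1.881, 0.953, 0.0, -0.0, 0.102, -0.184, -1.871, 0.953, 0.0, -0.0, 0.102, -0.373, -1.843, 0.954, 0.0, -0.0, 0.102, -0.557, -1.795, 0.954, 0.0, -0.0, 0.102, -0.737, -1.729, 0.955, 0.0, -0.0, 0.102]
[-0.908, -1.645, 0.956, 0.0, -0.0, 0.102, -1.07, -1.545, 0.956, 0.0, -0.0, 0.102, -1.221, -1.428, 0.957, 0.0, -0.0, 0.102]
```

step_arm:
  plan: [0,-1.88,0.95,0,0,0.102,-0.18,-1.87,0.95,0,0,0.102,-0.37,-1.84,0.95,0,0,0.102,-0.56,-1.8,0.95,0,0,0.102,-0.74,-1.73,0.95,0,0,0.102]

```text
time_s: 18.63
ee_pos: [530.6, -33.6, 185.7]
ee_rot: [-179.8, 0.1, 66.1]
force: [-0.0, -0.2, -0.3]
gripper_width: 50.2
gripper_force: 0.0
```

step_arm:
  plan: [-0.91,-1.65,0.96,0,0,0.102,-1.07,-1.55,0.96,0,0,0.102,-1.22,-1.43,0.96,0,0,0.102,0,0,0,0,0,0,0,0,0,0,0,0]

```text
time_s: 19.05
ee_pos: [475.2, -38.7, 157.9]
ee_rot: [-179.9, 0.1, 48.9]
force: [-0.2, 0.7, 1.2]
gripper_width: 49.7
gripper_force: 0.0
```

```bash
python3 - <<'E'
from h import *
s=sensors.state()
plan([477.5,-39,77],-41,n=4)
E
```

```text
from [475.2 -38.7 157.9] cur yaw -41.1 to [477.5 -39.   77. ] -41.0 rows 4
[0.034, 0.053, 2.024, -0.001, 0.0, -0.0, 0.033, 0.052, 2.024, -0.001, 0.0, -0.0, 0.032, 0.051, 2.024, -0.001, 0.0, -0.0, 0.031, 0.05, 2.024, -0.001, 0.0, -0.0]
```

step_arm:
  plan: [0,0,2.5,0,0,0,0,0,2.5,0,0,0,0,0,1.8,0,0,0,0,0,1.0,0,0,0,0,0,0.4,0,0,0]

```text
time_s: 19.47
ee_pos: [476.9, -38.6, 75.4]
ee_rot: [-179.9, 0.1, 48.9]
force: [0.9, 0.1, -0.3]
gripper_width: 50.3
gripper_force: 0.0
```

step_arm:
  plan: [0,0,0,0,0,0,0,0,0,0,0,0,0,0,0,0,0,0,0,0,0,0,0,0,0,0,0,0,0,0]
  hand: 0
  newtons: 30

```text
time_s: 19.88
ee_pos: [477.0, -38.8, 77.7]
ee_rot: [179.9, -0.1, 48.8]
force: [0.1, -0.2, -0.2]
gripper_width: 19.8
gripper_force: 0.0
```

step_arm:
  plan: [0,0,0,0,0,0,0,0,0,0,0,0,0,0,0,0,0,0]

```text
time_s: 20.13
ee_pos: [477.5, -39.5, 77.7]
ee_rot: [179.8, -0.0, 48.8]
force: [2.3, -5.1, 2.2]
gripper_width: 13.8
gripper_force: 30.0
```

```bash
python3 - <<'E'
from h import *
s=sensors.state();print(s["force"],s["torque"])
plan(s["ee_pos"],-84.5,n=10)
E
```

```text
[ 2.33825842 -5.08045701  2.19677524] [-0.97089501 -0.07861383  0.02891715]
from [477.5 -39.5  77.7] cur yaw -41.2 to [477.5 -39.5  77.7] -84.5 rows 10
[0.0, 0.0, 0.0, 0.0, -0.0, 0.076, 0.0, 0.0, 0.0, 0.0, -0.0, 0.076, 0.0, 0.0, 0.0, 0.0, -0.0, 0.076, 0.0, 0.0, 0.0, 0.0, -0.0, 0.076, 0.0, 0.0, 0.0, 0.0, -0.0, 0.076]
[0.0, 0.0, 0.0, 0.0, -0.0, 0.076, 0.0, 0.0, 0.0, 0.0, -0.0, 0.076, 0.0, 0.0, 0.0, 0.0, -0.0, 0.076, 0.0, 0.0, 0.0, 0.0, -0.0, 0.076, 0.0, 0.0, 0.0, 0.0, -0.0, 0.076]
```

step_arm:
  plan: [0,0,0,0,0,0.076,0,0,0,0,0,0.076,0,0,0,0,0,0.076,0,0,0,0,0,0.076,0,0,0,0,0,0.076]

```text
time_s: 20.55
ee_pos: [477.4, -39.3, 77.7]
ee_rot: [179.9, -0.1, 26.8]
force: [1.5, -4.4, 3.3]
gripper_width: 13.8
gripper_force: 30.0
```

step_arm:
  plan: [0,0,0,0,0,0.076,0,0,0,0,0,0.076,0,0,0,0,0,0.076,0,0,0,0,0,0.076,0,0,0,0,0,0.076]

```text
time_s: 20.97
ee_pos: [477.3, -39.2, 77.7]
ee_rot: [179.9, -0.1, 5.1]
force: [1.9, -3.9, 3.7]
gripper_width: 14.1
gripper_force: 30.0
```

step_arm:
  plan: [0,0,0,0,0,0,0,0,0,0,0,0,0,0,0,0,0,0,0,0,0,0,0,0]

```text
time_s: 21.3
ee_pos: [477.4, -39.1, 77.7]
ee_rot: [179.9, -0.1, 5.4]
force: [1.2, -4.9, 5.5]
gripper_width: 13.7
gripper_force: 30.0
```

step_arm:
  plan: [0,0,0,0,0,0,0,0,0,0,0,0,0,0,0,0,0,0,0,0,0,0,0,0]
  hand: 5

```text
time_s: 21.63
ee_pos: [475.7, -38.3, 76.5]
ee_rot: [-179.9, 0.1, 5.3]
force: [-0.7, 0.6, -0.5]
gripper_width: 37.8
gripper_force: 0.0
```

step_arm:
  plan: [0,0,-1.5,0,0,0,0,0,-3,0,0,0,0,0,-3.5,0,0,0,0,0,-3.5,0,0,0,0,0,-3.5,0,0,0]

```text
time_s: 22.05
ee_pos: [475.7, -38.4, 228.2]
ee_rot: [-179.9, 0.1, 5.3]
force: [0.2, -1.1, -0.5]
gripper_width: 49.8
gripper_force: 0.0
```

```bash
python3 - <<'E'
from h import *
s=sensors.state();print(s["force"],s["ee_rot"])
plan([500,-180,240],-84.5+90)
plan([500,-180,240],-84.5)
E
```

```text
[ 0.19487384 -1.10120859 -0.48206641] [-1.79946209e+02  8.56824467e-02  5.28402183e+00]
from [475.7 -38.4 228.2] cur yaw -84.7 to [ 500 -180  240] -174.5 rows 14
[0.08, 1.023, -0.085, 0.0, 0.0, 0.112, 0.194, 1.008, -0.085, 0.0, 0.0, 0.112, 0.305, 0.98, -0.085, 0.0, 0.0, 0.112, 0.413, 0.94, -0.085, 0.0, 0.0, 0.112, 0.515, 0.888, -0.085, 0.0, 0.0, 0.112]
[0.611, 0.825, -0.085, 0.0, 0.0, 0.112, 0.699, 0.751, -0.085, 0.0, 0.0, 0.112, 0.779, 0.669, -0.085, 0.0, 0.0, 0.112, 0.849, 0.577, -0.085, 0.0, 0.0, 0.112, 0.908, 0.479, -0.085, 0.0, 0.0, 0.112]
[0.956, 0.375, -0.085, 0.0, 0.0, 0.112, 0.992, 0.266, -0.085, 0.0, 0.0, 0.112, 1.015, 0.153, -0.085, 0.0, 0.0, 0.112, 1.026, 0.039, -0.084, 0.0, 0.0, 0.112]
from [475.7 -38.4 228.2] cur yaw -84.7 to [ 500 -180  240] -84.5 rows 4
[0.279, 3.582, -0.299, -0.0, 0.0, -0.001, 0.276, 3.582, -0.298, -0.0, 0.0, -0.001, 0.273, 3.582, -0.297, -0.0, 0.0, -0.001, 0.269, 3.583, -0.296, -0.0, 0.0, -0.001]
```

```bash
python3 -c "
from h import *
plan([410,-110,240],-84.5,n=4)
"
```

```text
from [475.7 -38.4 228.2] cur yaw -84.7 to [ 410 -110  240] -84.5 rows 4
[-1.8, 1.632, -0.294, -0.0, 0.0, -0.001, -1.802, 1.63, -0.294, -0.0, 0.0, -0.001, -1.803, 1.629, -0.295, -0.0, 0.0, -0.001, -1.804, 1.627, -0.295, -0.0, 0.0, -0.001]
```

step_arm:
  plan: [-1.8,1.63,-0.3,0,0,0,-1.8,1.63,-0.3,0,0,0,-1.8,1.63,-0.3,0,0,0,-1.8,1.63,-0.3,0,0,0,0,0,0,0,0,0]
  hand: 7

```text
time_s: 22.47
ee_pos: [408.1, -111.8, 239.2]
ee_rot: [180.0, 0.1, 5.1]
force: [0.5, 1.1, 0.4]
gripper_width: 70.0
gripper_force: 0.0
```

step_arm:
  plan: [0,0,0,0,0,0,0,0,0,0,0,0]

```text
time_s: 22.63
ee_pos: [410.9, -109.9, 238.8]
ee_rot: [-180.0, -0.0, 5.3]
force: [1.1, -0.9, 0.2]
gripper_width: 70.1
gripper_force: 0.0
```

```bash
python3 b.py w6
```

```text
[ 486. -103.  396.] [ 1.644e+02  1.000e-01 -8.480e+01] [ 411.1 -109.7  238.8]
knob_grip [189. 108.] 0.78 [477.  -39.6  74. ]
tray_bar [186. 107.] 0.71 [477.2 -32.8  55. ]
weight_center [316. 149.] 0.62 [ 443.4 -180.4   30. ]
tray [483. 251.] 0.73 [ 321.4 -437.3    0. ]
tray [187. 107.] 0.63 [475.6 -22.7   0. ]
weight [307. 146.] 0.8 [ 442.1 -174.8    0. ]
jar [ 10. 131.] 0.92 [426.8 195.3  -0. ]
```

View pics/w6.png

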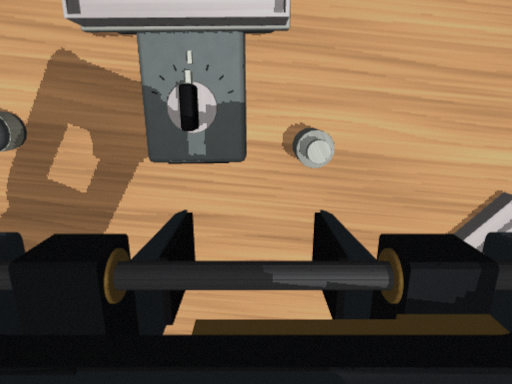

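The knob's nose at (188,75) points at the rib at (190,57). The tray sits square on the platform. The weight's head is at (319,151).

```bash
python3 - <<'E'
from h import *
f=np.load("w6.npy",allow_pickle=True).item();t=viewer.grab_frame("top")
print(atz(f,(319,151),60),atz(f,(314,148),40))
g=lambda u,v:[150+(u+.5)/3.6-.5,150+(v+.5)/3.6-.5]
print(tri([(f,(319,151)),(t,g(411,308))]))
a,b=atz(f,(189,75),72),atz(f,(189,107),84);print(np.degrees(np.arctan2(*(a-b)[1::-1])))
plan([444,-178,110],-84.5,n=5)
E
```

```text
[ 444.79555772 -177.82707024   60.        ] [ 445.18872938 -176.1117686    40.        ]
(array([ 444.43759081, -178.28200674,   57.64976713]), np.float64(0.09487722832301249))
6.6514157733840955
from [ 410.8 -110.2  239. ] cur yaw -84.7 to [ 444 -178  110] -84.5 rows 5
[0.536, 1.412, 2.579, -0.0, 0.0, -0.001, 0.535, 1.413, 2.579, -0.0, 0.0, -0.001, 0.534, 1.413, 2.579, -0.0, 0.0, -0.001, 0.533, 1.413, 2.579, -0.0, 0.0, -0.001, 0.531, 1.414, 2.579, -0.0, 0.0, -0.001]
```

step_arm:
  plan: [0.55,1.41,2.58,0,0,0,0.55,1.41,2.58,0,0,0,0.55,1.41,2.58,0,0,0,0.55,1.41,2.58,0,0,0,0.53,1.41,2.58,0,0,0]

```text
time_s: 23.6
ee_pos: [444.8, -178.6, 109.0]
ee_rot: [180.0, -0.0, 5.3]
force: [0.0, -0.4, -0.2]
gripper_width: 69.9
gripper_force: 0.0
```

step_arm:
  plan: [0,0,0,0,0,0,0,0,3,0,0,0,0,0,2.5,0,0,0,0,0,1.7,0,0,0,0,0,0.8,0,0,0]

```text
time_s: 24.02
ee_pos: [443.4, -177.2, 28.9]
ee_rot: [-179.9, 0.1, 5.3]
force: [-0.3, -1.0, 0.3]
gripper_width: 70.0
gripper_force: 0.0
```

step_arm:
  plan: [0,0,0,0,0,0,0,0,0,0,0,0,0,0,0,0,0,0,0,0,0,0,0,0,0,0,0,0,0,0]
  hand: 3
  newtons: 45

```text
time_s: 24.43
ee_pos: [445.2, -177.9, 31.3]
ee_rot: [180.0, -0.1, 5.2]
force: [0.0, 2.0, 5.3]
gripper_width: 42.9
gripper_force: 45.0
```

step_arm:
  plan: [0,0,0,0,0,0,0,0,0,0,0,0,0,0,0,0,0,0]

```text
time_s: 24.68
ee_pos: [445.2, -177.9, 31.3]
ee_rot: [180.0, -0.1, 5.2]
force: [-0.8, 2.9, 7.0]
gripper_width: 42.8
gripper_force: 45.0
```

```bash
python3 - <<'E'
from h import *
s=sensors.state();print(s["force"],s["ee_pos"],s["gripper_width"])
y=np.radians(5.5);C=np.array([626.3,-24.5]);T=C-38*np.array([np.cos(y),np.sin(y)]);print("target",T)
E
```

```text
[-0.82542624  2.89071694  7.02391372] [ 445.2299186  -177.93916634   31.32309546] 42.81201867742033
target [588.47494446 -28.1421386 ]
```

step_arm:
  plan: [0,0,-2,0,0,0,0,0,-3.3,0,0,0,0,0,-3.7,0,0,0,0,0,-3.7,0,0,0,0,0,-2.8,0,0,0]

```text
time_s: 25.1
ee_pos: [444.3, -178.1, 187.5]
ee_rot: [179.9, -0.1, 5.3]
force: [0.7, -0.7, -4.2]
gripper_width: 43.0
gripper_force: 45.0
```

step_arm:
  plan: [0,0,-1,0,0,0,0,0,0,0,0,0]

```text
time_s: 25.27
ee_pos: [445.4, -178.4, 197.0]
ee_rot: [179.9, -0.3, 5.3]
force: [0.1, -0.1, -5.5]
gripper_width: 42.9
gripper_force: 45.0
```

```bash
python3 - <<'E'
from h import *
s=sensors.state();print(s["force"],s["ee_pos"],s["gripper_width"])
plan([588.5,-28.1,196],-84.5,n=8)
E
```

```text
[ 0.14712731 -0.09795811 -5.51675853] [ 445.36834937 -178.44863787  196.9980353 ] 42.864979375214304
from [ 445.4 -178.4  197. ] cur yaw -84.7 to [588.5 -28.1 196. ] -84.5 rows 8
[1.954, -1.707, 0.017, 0.0, -0.001, -0.001, 1.955, -1.706, 0.016, 0.0, -0.001, -0.001, 1.956, -1.705, 0.016, 0.0, -0.001, -0.001, 1.957, -1.704, 0.015, 0.0, -0.001, -0.001, 1.957, -1.703, 0.015, 0.0, -0.001, -0.001]
[1.958, -1.702, 0.014, 0.0, -0.001, -0.001, 1.959, -1.701, 0.014, 0.0, -0.001, -0.001, 1.96, -1.7, 0.013, 0.0, -0.001, -0.001]
```

step_arm:
  plan: [1.96,-1.7,0,0,0,0,1.96,-1.7,0,0,0,0,1.96,-1.7,0,0,0,0,1.96,-1.7,0,0,0,0,1.96,-1.7,0,0,0,0]

```text
time_s: 25.68
ee_pos: [533.1, -83.1, 191.5]
ee_rot: [-179.9, 0.4, 5.3]
force: [-0.1, -0.2, -4.9]
gripper_width: 43.1
gripper_force: 45.0
```

step_arm:
  plan: [1.96,-1.7,0,0,0,0,1.96,-1.7,0,0,0,0,1.96,-1.7,0,0,0,0,0,0,0,0,0,0,0,0,0,0,0,0]

```text
time_s: 26.1
ee_pos: [587.0, -27.2, 191.2]
ee_rot: [-180.0, 0.4, 5.4]
force: [-0.3, -0.3, -4.8]
gripper_width: 42.8
gripper_force: 45.0
```

```bash
python3 - <<'E'
from h import *
s=sensors.state();print(s["force"],s["ee_pos"],s["gripper_width"])
plan([588.5,-28.1,124],-84.5,n=5)
E
```

```text
[-0.31896957 -0.33881767 -4.75126417] [587.01829378 -27.18528708 191.24447803] 42.82459075320809
from [587.  -27.2 191.2] cur yaw -84.6 to [588.5 -28.1 124. ] -84.5 rows 5
[0.037, 0.022, 1.345, -0.0, 0.001, -0.0, 0.035, 0.022, 1.345, -0.0, 0.001, -0.0, 0.033, 0.022, 1.345, -0.0, 0.001, -0.0, 0.031, 0.021, 1.345, -0.0, 0.001, -0.0, 0.03, 0.021, 1.345, -0.0, 0.001, -0.0]
```

step_arm:
  plan: [0.1,0.05,2,0,0,0,0,0,2,0,0,0,0,0,1.5,0,0,0,0,0,1,0,0,0,0,0,0.3,0,0,0]

```text
time_s: 26.52
ee_pos: [586.4, -29.2, 123.7]
ee_rot: [-179.9, 0.4, 5.2]
force: [-0.6, 0.1, -4.4]
gripper_width: 43.0
gripper_force: 45.0
```

step_arm:
  plan: [0,0,0,0,0,0,0,0,0,0,0,0,0,0,0,0,0,0]

```text
time_s: 26.77
ee_pos: [589.7, -28.8, 128.0]
ee_rot: [180.0, -0.1, 5.2]
force: [-0.1, -0.7, -5.1]
gripper_width: 43.1
gripper_force: 45.0
```

step_arm:
  plan: [0,0,0.5,0,0,0,0,0,0.5,0,0,0,0,0,0.3,0,0,0,0,0,0.15,0,0,0,0,0,0,0,0,0]

```text
time_s: 27.18
ee_pos: [588.8, -28.5, 112.0]
ee_rot: [-180.0, 0.1, 5.3]
force: [-0.2, 0.6, -4.7]
gripper_width: 43.0
gripper_force: 45.0
```

step_arm:
  plan: [0,0,0.15,0,0,0,0,0,0.1,0,0,0,0,0,0,0,0,0]

```text
time_s: 27.43
ee_pos: [589.1, -28.5, 109.8]
ee_rot: [-180.0, 0.0, 5.3]
force: [-0.2, -0.3, -4.7]
gripper_width: 42.9
gripper_force: 45.0
```

step_arm:
  plan: [0,0,0.1,0,0,0,0,0,0,0,0,0,0,0,0,0,0,0]

```text
time_s: 27.68
ee_pos: [589.2, -28.6, 109.4]
ee_rot: [180.0, -0.0, 5.3]
force: [-0.1, 0.5, -2.3]
gripper_width: 43.0
gripper_force: 45.0
```

step_arm:
  plan: [0,0,0.05,0,0,0,0,0,0,0,0,0]

```text
time_s: 27.85
ee_pos: [589.3, -28.6, 109.4]
ee_rot: [180.0, -0.0, 5.3]
force: [-3.3, 0.2, 2.1]
gripper_width: 43.3
gripper_force: 45.0
```

step_arm:
  plan: [0,0,0,0,0,0,0,0,0,0,0,0,0,0,0,0,0,0,0,0,0,0,0,0]
  hand: 6.5

```text
time_s: 28.18
ee_pos: [589.5, -28.6, 108.6]
ee_rot: [180.0, -0.0, 5.3]
force: [0.7, 0.2, -0.8]
gripper_width: 64.2
gripper_force: 0.0
```

step_arm:
  plan: [0,0,-0.8,0,0,0,0,0,-2,0,0,0,0,0,-3.3,0,0,0,0,0,-3.5,0,0,0,0,0,-3.5,0,0,0]

```text
time_s: 28.6
ee_pos: [588.9, -28.5, 241.3]
ee_rot: [-180.0, 0.0, 5.3]
force: [1.6, 0.2, -1.7]
gripper_width: 65.2
gripper_force: 0.0
```

step_arm:
  plan: [-3,0,-2,0,0,0,-3,0,-1,0,0,0,-3,0,0,0,0,0,-2,0,0,0,0,0,0,0,0,0,0,0]

```text
time_s: 29.02
ee_pos: [476.0, -38.8, 270.9]
ee_rot: [180.0, 0.0, 5.2]
force: [-0.4, -0.6, 0.9]
gripper_width: 65.4
gripper_force: 0.0
```

```bash
python3 b.py w7; python3 - <<'E'
from h import *
t=viewer.grab_frame("top")
for k,z in(("carton_center",29),("weight_center",108),("tray_bar",125),("jar",0),("tape",0)):
    print(k,[(atz(t,d["location"],z).round(),round(d["score"],2)) for d in viewer.pinpoint(k,t)[:3]])
E
```

```text
[551. -32. 428.] [164.4  -0.  -84.8] [478.3 -38.8 270.8]
knob_grip [254. 172.] 0.95 [476.6 -39.9  74. ]
tray_bar [251.  11.] 0.98 [646.5 -21.2  55. ]
carton_center [94. 12.] 0.98 [622.1 126.6  95. ]
weight_center [255.  64.] 0.59 [597.9 -29.8  30. ]
tray [251.  29.] 0.61 [641.  -20.8   0. ]
weight [254.  67.] 0.67 [597.2 -29.1   0. ]
jar [ 82. 180.] 0.67 [428.2 197.6   0. ]
carton_center [(array([813.,  31.,  29.]), 0.83), (array([596., -15.,  29.]), 0.7), (array([640., 166.,  29.]), 0.63)]
weight_center [(array([587., -41., 108.]), 0.37)]
tray_bar [(array([ 327., -415.,  125.]), 0.91), (array([ 446., -643.,  125.]), 0.65), (array([636., -21., 125.]), 0.56)]
jar [(array([422., 206.,   0.]), 0.69)]
tape [(array([ 775., -156.,    0.]), 0.53)]
```

View pics/w7.png

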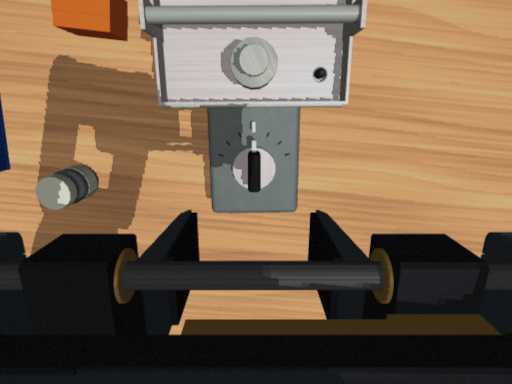

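The weight stands upright in the tray at (255,62). The peg shows through its hole at (320,74), and the knob nose at (254,145) lines up with the rib at (253,127). All steps are in place, so I'm handing in.

```bash
python3 -c "
from h import *
print(env.job_done())"
```

```text
the job is handed in; nothing more can be done
None
```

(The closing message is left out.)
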